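Power down the test rig and pull the relay

TASK

Turn the big dial on the supply unit fully anticlockwise to its end stop, so that the rig is off; only then pull the tall relay (the one with the arched grip on top) out of its spring socket and stand it upright on the rubber pad in the divided tray. Let go of everything, leave the dial at its stop, and leave the small knob, the other two modules and everything else on the bench as they are.

Things in the scene. Friction and masses are not known exactly. Their poses are not given: they have to be found in the camera images.
- dial (a joint): angle of the big dial, rad: 0 is the anticlockwise end stop (off), grows as the dial turns clockwise seen from above, up to 4.71. Friction holds it where it is left.
- dial_grip (a point): Big dial on top of the supply unit: point on its vertical axis at the height to grip, 37 mm above the unit's top. A 64 mm disc with an upright bar grip across it, 61 mm long, 14 mm wide, reaching 7 mm above and 25 mm below this point. The bar lies along this point's x axis, which turns with the dial; the white pointer line is at the -x end.
- trim (a joint): angle of the small knob (26 mm across, bar grip 25 by 14 mm) on the same top, 112 mm from the dial's axis; must be left alone. rad, clockwise positive.
- trim_mark (a point): the pointer end of the small knob, 11 mm from its axis, level with the top of its bar. Leave in place.
- supply: Grey fixed box 210 (x) x 150 (y) x 70 mm high with the dial at x = -35, y = 0 mm and the small knob at x = +70, y = -40 mm. Origin: centre of its underside, z up. At the off stop the pointer shows along the unit's (-x, +y) diagonal. It stands left or right of the enclosure, the tray on the other side.
- enclosure: fixed white open box 160 (x) x 250 (y) mm with walls 35 mm high, origin at the centre of its underside. Three alike spring sockets stand in a row along its y axis at y = -68, 0 and +68 mm; their floors are 14 mm above the origin. Their side cheeks rise to 36 mm above the origin, their spring jaws to 32 mm.
- relay: The relay to pull, 104 mm tall, 140 g, in one of the sockets. Origin: centre of its underside, z up. Foot 22 (x) x 34 (y) x 34 mm high, 3 mm ribs on its x faces; case 30 (x) x 42 (y) mm, z = 34 to 80 mm; on top an arched grip 12 (x) x 40 (y) mm, z = 80 to 104 mm. Grip it across x: neighbours stand 26 mm off along y. About 10 N straight up frees it; its foot is 22 mm deep in the socket.
- flat_module: another module in a socket: the same foot, case 30 x 42 mm with a flat top at 68 mm. Origin under its foot. Leave in place.
- round_module: another module in a socket: the same foot, case up to 56 mm, then a round can of 29 mm diameter up to 82 mm. Origin under its foot. Leave in place.
- tray: fixed grey tray 300 (x) x 115 (y) mm, 30 mm high, walls 4 mm, floor top 4 mm above its origin (centre of underside). Two dividers make three cells in a row along its x axis, centred at x = -98, 0 and +98 mm, each about 94 x 107 mm.
- pad: fixed flat black rubber pad 75 (x) x 85 (y) x 5 mm lying at the centre of one of the three cells, its yaw that of the tray. Origin at the centre of its underside, so its top is 5 mm above.
- reel: solder reel, 64 mm diameter, 48 mm high, standing in another cell of the tray. Origin under its centre. Leave in place.
- jar: jar 54 mm diameter, 75 mm high, standing in the last cell of the tray. Origin under its centre. Leave in place.
- bottle: loose bottle 68 mm diameter, 130 mm high, behind the enclosure. Origin under its centre. Leave standing.
- screwdriver: loose screwdriver 170 mm long, 26 mm thick, lying in front of the enclosure along its own x axis. Origin at its middle, on the bench. Leave in place.

How it is judged:
By the outcome, as a careful person would: the job done as asked, in the order asked, and still so for the second after the job is handed in, with the robot touching nothing.
It also fails if it takes over 67 s, if anything falls off the work surface, if the arm or the gripper's body presses on something with over 40 N, if the wrist force passes 120 N, or if a joint passes its speed limit or range.

ROBOT

A 6-joint arm with a two-finger parallel gripper is mounted at the origin on the work surface. World frame = base frame: x ahead of the robot, y to its left, z up, the work surface at z = 0. Lengths are in m, angles in rad, forces in N, time in s.
With the tool pointing down it reaches from about 0.25 to 0.725 m from the base axis. Payload 4 kg.
Tool frame: the origin (TCP) lies midway between the tips of the shut fingers; the grasp point (between the pads) lies 19 mm behind it (bot.grip_depth is the distance from the TCP to the grasp point, in m); z points along the fingers, y is the line along which they close (so a half turn about z gives the same grasp; the last joint's range is limited). The gripper opens to 85 mm and grips with 20 to 120 N. Pads are 22 mm wide; open, the fingers measure 114 mm over their backs; the gripper's body (76 mm by 85 mm) begins 54 mm behind the grasp point. The pads swing forward as they close: fully open they stand 13 mm farther back than shut.
Start: joints at [-1.158, 0.241, 0.005, 1.335, 0, 1.571], TCP at [0.201, -0.458, 0.231] pointing down, gripper open.
Joint ranges: [-2.72, 2.72], [-1.05, 1.87], [-1.09, 1.28], [-1.99, 2.15], [-1.42, 1.44], [-3.14, 3.14]. Speed limits (rad/s): [2.79, 2.79, 3.14, 3.14, 3.14, 3.14].

INTERFACE

Orientations are given as a unit quaternion [x, y, z, w].
In Python, from workcell import bot gives the robot as it stands.
- The arm moves only by the shell command python3 -m creep 'ROWS'. ROWS is JSON, one flat list of numbers, 5 for each row, row after row: the shift along the world's x, y, z in m, then the turn about the world's z in rad, then the finger opening in m, from 0 to 0.0854. In form: [x, y, z, twist, claw, x, y, z, twist, claw, ...]. A call has 1 to 10 rows; each row is the pose to reach, as a shift and turn from the pose commanded when the call began; what a row does not reach only later rows make up. A row lasts 1/12 s, in which the tool goes at most 41.7 mm and 7.16 degrees, less where a joint would pass 70% of its speed; a pose out of reach is approached as far as the arm can. A call with a gripper value outside its range is refused whole. The fingers move at their own pace and stop on an object; the grip force is fixed at half the most. Time passes only in rows, so rows that repeat a pose let the fingers close. It gives the time, the measured TCP pose, the force, the opening and the grip force at its end, in the units of the state.
- bot.get_obs(): the state, without advancing time (a new reading comes with each control period).
- bot.camera(name): name is "side" or "top" or "wrist"; returns a dict with "pixels" (480x640x3 uint8, red, green, blue), "camera_matrix" (3x3 intrinsics, pixels), "extrinsics" (4x4, takes a point from world to camera coordinates); the wrist camera has in their place "T_tool_cam" (4x4, takes a point from camera to tool coordinates, whose origin is the TCP and whose axes are the flange's). Camera axes: x right, y down, z forward; pixel columns grow to the right and rows downward; lengths in m; the calibration is good to about 2 mm. A picture is of the moment at which its call begins: read the wrist's pose just before it. There is no depth.
- bot.job_done(): hands the job in; it is judged then, once.
Trained networks look in the newest picture that a camera, given by its name, has taken for a name from the list of things; names that differ only in an ending like _2 or _b are one class to them, and where a whole thing is asked for, a point or a joint stands for the part that bears it (a point fixed in the world has none). Each returns a list of dicts, best first, with "score" (0 to 1); they miss things now and then, are a little off and sometimes report something else, mostly with a low value. They report only what shows in the picture. A call takes as long as a camera call.
- bot.look_for(camera, thing): "centre" ([column, row] as shares, 0 to 1, of the picture: columns of its width, rows of its height, amid what is visible of it).
- bot.place_of(camera, thing): "centre" ([column, row] as shares, 0 to 1, of the picture: columns of its width, rows of its height: a listed point, or the origin of a listed thing).
The state is a dict: "clock": time; "joint_pos": joint angles; "joint_vel": joint speeds; "tau": joint torques, N m; "eef_pos": TCP position; "tool_rot": TCP orientation; "ft_force": force on the tool from outside, world axes, zero at the start; "ft_torque": the same for the moment, N m; "grip_width": finger opening in m; "grasp_force": force on a finger pad.
Only numpy, scipy, OpenCV 4.12 (cv2) and the standard library are available. Lean on these libraries where they do the work, as an engineer would, in place of code of your own. Each camera call takes 0.05 s, during which the arm holds its last target. There are 200 camera calls.

## Working session

There is one attempt and no reset: what is moved stays moved. The work goes in short steps, Python scripts to look and compute and a shell command to move; the robot and the scene stay as the last step left them, time stands still between calls to the robot, and variables do not carry over. Pictures are saved under pics/ and viewed, at most 13 in all, crops included, and the job is handed in when it is done.

```bash
mkdir -p pics
cat > h.py <<'E'
import numpy as np, cv2
from workcell import bot
from scipy.spatial.transform import Rotation as R
def cam(name):
    o=bot.get_obs(); c=bot.camera(name); K=np.array(c["camera_matrix"])
    if "extrinsics" in c: E=np.array(c["extrinsics"])
    else:
        T=np.eye(4);T[:3,:3]=R.from_quat(o["tool_rot"]).as_matrix();T[:3,3]=o["eef_pos"]
        E=np.linalg.inv(T@np.array(c["T_tool_cam"]))
    return c["pixels"],K,E
def ray(K,E,px):
    d=E[:3,:3].T@np.linalg.solve(K,[px[0],px[1],1]); return -E[:3,:3].T@E[:3,3],d
def atz(K,E,px,z):
    p,d=ray(K,E,px); return p+d*(z-p[2])/d[2]
def tri(rays):
    A=0;b=0
    for p,d in rays:
        d=d/np.linalg.norm(d);M=np.eye(3)-np.outer(d,d);A=A+M;b=b+M@p
    return np.linalg.solve(A,b)
def proj(K,E,X):
    q=K@(E[:3,:3]@np.asarray(X)+E[:3,3]); return q[:2]/q[2]
def save(n,im): cv2.imwrite(f"pics/{n}.png",im[:,:,::-1])
E
python3 - <<'E'
from h import *
np.set_printoptions(precision=4,suppress=True)
V={}
for n in("top","side"):
    V[n]=cam(n); save(n,V[n][0]); print(n,"campos",-V[n][2][:3,:3].T@V[n][2][:3,3])
for t in "dial_grip trim_mark supply enclosure relay flat_module round_module tray pad reel jar bottle screwdriver".split():
    r=[];s=[]
    for n in V:
        q=bot.place_of(n,t)
        if q:
            px=np.array(q[0]["centre"])*[640,480]; s.append((n,px.round(1).tolist(),round(q[0]["score"],2)));r.append(ray(*V[n][1:],px))
            print(t,s[-1], "z0:",atz(*V[n][1:],px,0))
    if len(r)==2: print("   tri",tri(r))
E
```

```text
top campos [ 0.4235 -0.0151  1.2442]
side campos [0.1621 0.532  0.9337]
dial_grip ('side', [246.9, 365.9], 0.82) z0: [0.5335 0.2943 0.    ]
trim_mark ('top', [173.9, 208.6], 0.71) z0: [0.6262 0.3153 0.    ]
trim_mark ('side', [212.1, 319.8], 0.59) z0: [0.6717 0.2598 0.    ]
   tri [0.6115 0.2891 0.1052]
supply ('top', [164.3, 251.7], 0.6) z0: [0.5274 0.3313 0.    ]
supply ('side', [242.0, 383.5], 0.73) z0: [0.5156 0.329  0.    ]
   tri [ 0.5232  0.3301 -0.0066]
enclosure ('top', [306.6, 229.2], 0.61) z0: [0.5858 0.0119 0.    ]
enclosure ('side', [309.3, 267.0], 0.84) z0: [0.5846 0.0107 0.    ]
   tri [0.5849 0.0115 0.0009]
relay ('top', [276.0, 223.6], 0.87) z0: [0.5971 0.0817 0.    ]
relay ('side', [285.5, 281.0], 0.86) z0: [0.6054 0.0779 0.    ]
   tri [0.5977 0.0822 0.0111]
flat_module ('side', [306.9, 264.1], 0.65) z0: [0.5949 0.0072 0.    ]
round_module ('top', [336.3, 229.8], 0.51) z0: [ 0.5859 -0.0555  0.    ]
round_module ('side', [325.3, 247.0], 0.83) z0: [ 0.5902 -0.0634  0.    ]
   tri [ 0.5841 -0.0551  0.0132]
tray ('top', [440.2, 277.7], 0.89) z0: [ 0.4828 -0.2907  0.   
[... 218 characters left out ...]
75  0.    ]
   tri [ 0.3869 -0.2976 -0.0101]
reel ('top', [445.7, 275.3], 0.6) z0: [ 0.4884 -0.3031  0.    ]
reel ('side', [407.0, 210.7], 0.86) z0: [ 0.4868 -0.2966  0.    ]
   tri [ 0.4894 -0.305  -0.0091]
jar ('top', [441.9, 234.3], 0.96) z0: [ 0.5811 -0.2953  0.    ]
jar ('side', [377.2, 189.0], 0.61) z0: [ 0.5961 -0.3192  0.    ]
   tri [ 0.5778 -0.2864  0.0367]
bottle ('top', [265.0, 146.1], 0.57) z0: [0.7774 0.113  0.    ]
bottle ('side', [225.8, 256.6], 0.62) z0: [0.7725 0.1109 0.    ]
   tri [ 0.7754  0.1116 -0.0006]
screwdriver ('top', [306.7, 309.3], 0.88) z0: [0.4059 0.0073 0.    ]
screwdriver ('side', [372.3, 303.3], 0.97) z0: [0.4043 0.0053 0.    ]
   tri [0.4049 0.0067 0.0018]
```

View pics/top.png

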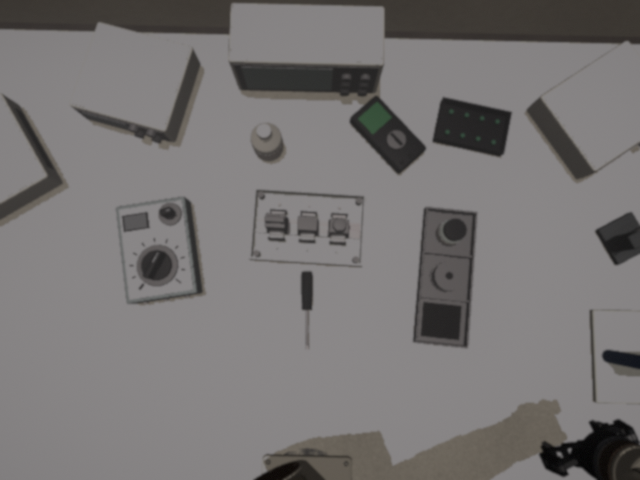

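View pics/side.png

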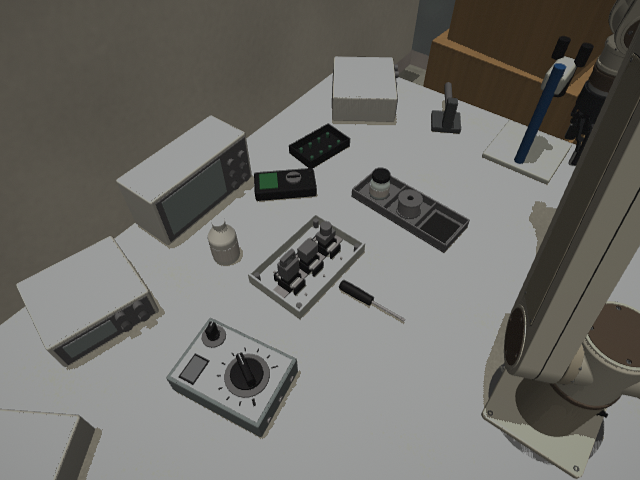

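The top view shows the supply unit at left (dial near 157,265; small knob near 170,212). The relay is the left socket (276,224), the reel is mid tray (445,275), the jar is at the far end (450,230), and the pad is in the near cell (441,321). The side view agrees, and both place the dial near (0.491, 0.320). I'll move toward it now.

```bash
python3 -m creep '[0.02,0.02,0.04,0.1,0.085, 0.04,0.05,0.07,0.2,0.085, 0.06,0.08,0.09,0.3,0.085, 0.07,0.11,0.11,0.4,0.085, 0.09,0.15,0.12,0.5,0.085, 0.10,0.19,0.12,0.6,0.085, 0.11,0.23,0.12,0.7,0.085, 0.12,0.27,0.12,0.8,0.085, 0.14,0.31,0.12,0.9,0.085, 0.15,0.35,0.12,1.0,0.085]'
python3 - <<'E'
from h import *
np.set_printoptions(precision=3,suppress=True)
o=bot.get_obs(); print(o["joint_pos"],o["eef_pos"]); print(R.from_quat(o["tool_rot"]).as_matrix())
c=bot.camera("wrist"); print(c["T_tool_cam"])
t=bot.camera("top")["pixels"][185:315,95:220]; s=bot.camera("side")["pixels"][305:440,155:310]
save("crop1",np.hstack([cv2.resize(t,(390,405),interpolation=2),cv2.resize(s,(405,405),interpolation=2)]))
E
```

```text
clock: 2.23
eef_pos: [0.3479, -0.1172, 0.3516]
tool_rot: [0.759, 0.651, 0.0, 0.001]
ft_force: [1.2, 0.3, 0.3]
grip_width: 0.0852
grasp_force: 0.0
[-0.325 -0.049 -0.011  1.608  0.     1.4  ] [ 0.348 -0.117  0.352]
[[ 0.153  0.988  0.002]
 [ 0.988 -0.153 -0.001]
 [-0.     0.002 -1.   ]]
[[ 0.001 -0.966 -0.259  0.066]
 [ 1.     0.001 -0.001 -0.001]
 [ 0.001 -0.259  0.966 -0.141]
 [ 0.     0.     0.     1.   ]]
```

View pics/crop1.png

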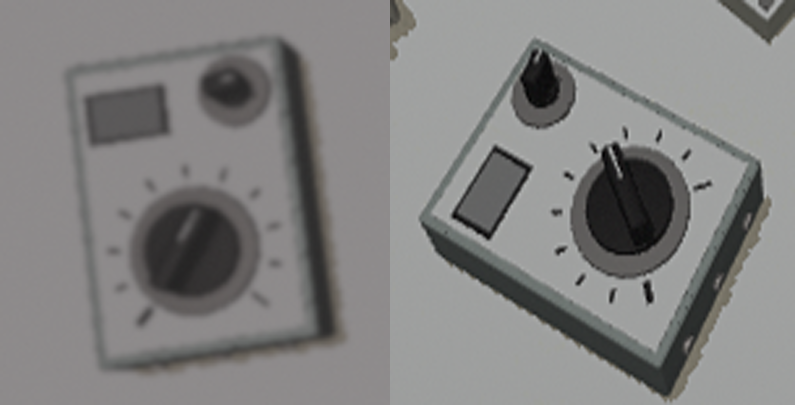

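The crop shows the pointer (white line) at the upper right end of the bar. The off tick is at lower left, so the dial needs about 165° anticlockwise, which is positive twist. I'll move over the dial and align with it.

```bash
python3 -m creep '[0.012,0.037,0,0.12,0.085, 0.024,0.074,-0.01,0.24,0.085, 0.036,0.111,-0.02,0.36,0.085, 0.048,0.148,-0.03,0.48,0.085, 0.06,0.185,-0.04,0.6,0.085, 0.072,0.222,-0.05,0.72,0.085, 0.084,0.258,-0.06,0.84,0.085, 0.096,0.295,-0.07,0.96,0.085, 0.108,0.331,-0.08,1.08,0.085, 0.12,0.366,-0.09,1.2,0.085]' >/dev/null
python3 -m creep '[0.01,0.03,-0.02,0,0.085, 0.02,0.062,-0.03,0,0.085, 0.02,0.062,-0.03,0,0.085, 0.02,0.062,-0.03,0,0.085]'
python3 - <<'E'
from h import *
np.set_printoptions(precision=4,suppress=True)
o=bot.get_obs(); print(o["joint_pos"],"yaw y",np.arctan2(*R.from_quat(o["tool_rot"]).as_matrix()[[1,0],1]))
V={n:cam(n) for n in("wrist","side","top")}
save("w1",V["wrist"][0])
for t in("dial_grip","trim_mark","supply"):
  r=[]
  for n in V:
    q=bot.place_of(n,t)
    if q:
        px=np.array(q[0]["centre"])*[640,480]; r.append(ray(*V[n][1:],px)); z={"dial_grip":.107,"trim_mark":.1,"supply":0}[t]
        print(t,n,px,q[0]["score"],atz(*V[n][1:],px,z))
  if len(r)>1: print(tri(r))
E
```

```text
clock: 3.55
eef_pos: [0.488, 0.3082, 0.229]
tool_rot: [0.262, 0.965, -0.002, -0.001]
ft_force: [-0.4, -0.2, 0.3]
grip_width: 0.0848
grasp_force: 0.0
[ 0.5637  0.4002  0.223   1.3977 -0.0007  1.0936] yaw y 1.0409254576069147
dial_grip side [244.672 368.496] 0.58 [0.4908 0.3278 0.107 ]
dial_grip top [150.912 262.512] 0.81 [0.4956 0.3277 0.107 ]
[0.4942 0.3277 0.103 ]
trim_mark wrist [387.776 369.792] 0.77 [0.6141 0.2947 0.1   ]
trim_mark side [439.424 228.912] 0.46 [ 0.3621 -0.2028  0.1   ]
trim_mark top [308.608 232.704] 0.57 [0.5655 0.0054 0.1   ]
[0.4081 0.146  0.4181]
supply wrist [365.504 229.68 ] 0.9 [0.5252 0.3338 0.    ]
supply side [242.432 382.704] 0.78 [0.5161 0.3271 0.    ]
supply top [167.168 249.312] 0.76 [0.5329 0.3252 0.    ]
[ 0.5294  0.3288 -0.019 ]
```

View pics/w1.png

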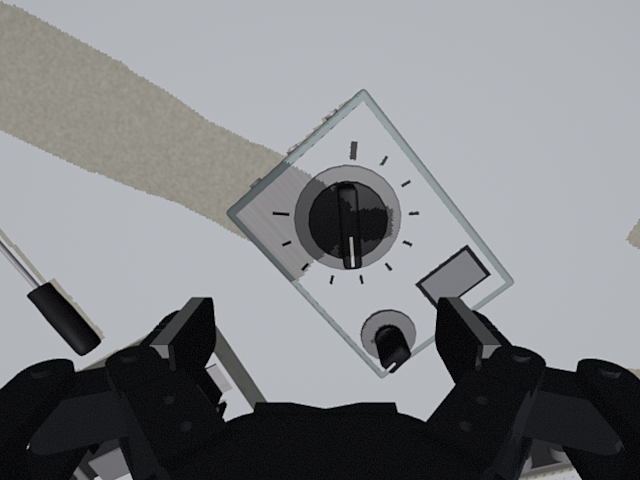

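The wrist view shows the dial bar from about (346,183) to the pointer end at (352,268). The unit's top corners are near (363,92), (512,282), (382,376) and (230,213).

Run:
```python
from h import *
np.set_printoptions(precision=4,suppress=True)
im,K,E=cam("wrist")
g=lambda p,z:atz(K,E,p,z)
c=np.array([g(p,.07) for p in[(363,92),(512,282),(382,376),(230,213)]]);print(c,c.mean(0))
print("sides",[np.linalg.norm(c[i]-c[(i+1)%4]) for i in range(4)])
x=(c[1]-c[0])+(c[2]-c[3]);yaw=np.arctan2(x[1],x[0]);print("yaw",yaw)
m=c.mean(0);Rz=R.from_euler("z",yaw).as_matrix();print("dial",m+Rz@[-.035,0,0],"trim",m+Rz@[.07,-.04,0])
a,b=g((346,183),.114),g((351.5,268),.114);print("bar",a,b,(a+b)/2,np.linalg.norm(a-b),"yaw of ptr",np.arctan2(*(b-a)[[1,0]]))
print("off ptr yaw",yaw+np.pi*.75, "tick ends", np.arctan2(*(g((354,149),.07)-(m+Rz@[-.035,0,0]))[[1,0]]))
for z,p in((.082,(348,220)),(.07,(347.5,217))): print(z,g(p,z))
print(bot.get_obs()["eef_pos"])
```

```text
[[0.4123 0.3868 0.07  ]
 [0.6138 0.4246 0.07  ]
 [0.6397 0.2823 0.07  ]
 [0.4389 0.2462 0.07  ]] [0.5262 0.335  0.07  ]
sides [np.float64(0.20503498419250232), np.float64(0.1446211922945386), np.float64(0.20405443078619792), np.float64(0.14304941509321614)]
yaw 0.1815846516059444
dial [0.4917 0.3286 0.07  ] trim [0.6022 0.3083 0.07  ]
bar [0.4607 0.3417 0.114 ] [0.517  0.3146 0.114 ] [0.4889 0.3282 0.114 ] 0.06253641318345124 yaw of ptr -0.44883923748660765
off ptr yaw 2.537779141798289 tick ends 2.539538068427121
0.082 [0.4909 0.3285 0.082 ]
0.07 [0.491  0.3288 0.07  ]
[0.4873 0.309  0.2316]
```

```bash
python3 -m creep '[0.003,0.019,0,0.08,0.05, 0.003,0.019,-0.03,0.08,0.05, 0.003,0.019,-0.06,0.08,0.05, 0.003,0.019,-0.08,0.08,0.05, 0.003,0.019,-0.1,0.08,0.05, 0.003,0.019,-0.1,0.08,0.05]'
python3 - <<'E'
from h import *
o=bot.get_obs(); print("yaw y",np.arctan2(*R.from_quat(o["tool_rot"]).as_matrix()[[1,0],1]),o["ft_torque"])
E
```

```text
clock: 4.7
eef_pos: [0.4875, 0.3264, 0.1265]
tool_rot: [0.222, 0.975, -0.003, -0.003]
ft_force: [-1.3, -0.4, -1.3]
grip_width: 0.0501
grasp_force: 0.0
yaw y 1.1223452406538525 [-0.01311877  0.04492481  0.00547541]
```

```bash
python3 -m creep '[0.003,0.002,-0.015,0,0.05, 0.003,0.002,-0.03,0,0.05, 0.003,0.002,-0.034,0,0.05, 0.003,0.002,-0.034,0,0.03, 0.003,0.002,-0.034,0,0.02, 0.003,0.002,-0.034,0,0.005, 0.003,0.002,-0.034,0,0.005, 0.003,0.002,-0.034,0,0.005, 0.003,0.002,-0.034,0,0.005]'
python3 - <<'E'
from h import *
o=bot.get_obs(); print("yaw y",np.arctan2(*R.from_quat(o["tool_rot"]).as_matrix()[[1,0],1]),o["ft_torque"])
E
```

```text
clock: 5.45
eef_pos: [0.492, 0.3266, 0.0989]
tool_rot: [0.223, 0.975, -0.003, -0.0]
ft_force: [-5.5, -10.2, 7.3]
grip_width: 0.0125
grasp_force: 60.2
yaw y 1.120573947941124 [-1.95407949  1.09094216  0.03209142]
```

```bash
python3 -m creep '[0,0,0,0.06,0.005, 0,0,0,0.16,0.005, 0,0,0,0.26,0.005, 0,0,0,0.36,0.005, 0,0,0,0.46,0.005, 0,0,0,0.56,0.005, 0,0,0,0.66,0.005, 0,0,0,0.76,0.005, 0,0,0,0.86,0.005, 0,0,0,0.96,0.005]'
python3 - <<'E'
from h import *
o=bot.get_obs(); print("yaw y",np.arctan2(*R.from_quat(o["tool_rot"]).as_matrix()[[1,0],1]),o["ft_torque"])
im,K,E=cam("wrist"); save("w2",im)
E
```

```text
clock: 6.28
eef_pos: [0.492, 0.3262, 0.0989]
tool_rot: [-0.254, 0.967, -0.003, -0.002]
ft_force: [-4.7, -10.7, 7.7]
grip_width: 0.0125
grasp_force: 60.3
yaw y 2.0849653740925262 [-2.22226549  1.07502286 -0.1341338 ]
```

View pics/w2.png

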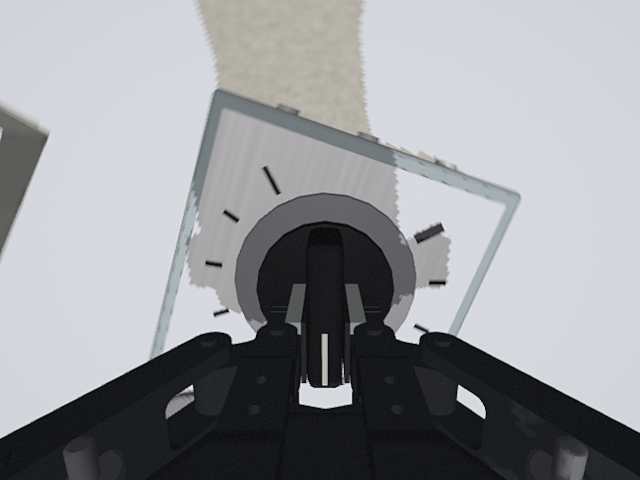

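The grip turns the dial cleanly: the bar is held between the fingers and the pointer is at the near end. I'll continue toward the stop.

```bash
python3 -m creep '[0,0,0,0.11,0.005, 0,0,0,0.22,0.005, 0,0,0,0.33,0.005, 0,0,0,0.44,0.005, 0,0,0,0.55,0.005, 0,0,0,0.66,0.005, 0,0,0,0.77,0.005, 0,0,0,0.88,0.005, 0,0,0,0.99,0.005, 0,0,0,1.1,0.005]' >/dev/null
python3 -m creep '[0,0,0,0.1,0.005, 0,0,0,0.2,0.005, 0,0,0,0.3,0.005, 0,0,0,0.4,0.005, 0,0,0,0.5,0.005, 0,0,0,0.6,0.005, 0,0,0,0.68,0.005, 0,0,0,0.74,0.005, 0,0,0,0.78,0.005, 0,0,0,0.8,0.005]'
python3 - <<'E'
from h import *
o=bot.get_obs(); print("yaw y",np.arctan2(*R.from_quat(o["tool_rot"]).as_matrix()[[1,0],1]),o["ft_torque"],o["joint_pos"])
E
```

```text
clock: 8.0
eef_pos: [0.4927, 0.3261, 0.0989]
tool_rot: [0.934, -0.357, 0.001, 0.003]
ft_force: [-3.3, -10.4, 6.4]
grip_width: 0.0123
grasp_force: 60.3
yaw y -2.3018629940398174 [-2.27588452  0.75261371 -0.02935998] [ 0.58741095  0.50620629  0.04132779  1.11030988 -0.00553796 -1.82311489]
```

```bash
python3 -m creep '[0,0,0,0.03,0.005, 0,0,0,0.06,0.005, 0,0,0,0.09,0.005, 0,0,0,0.11,0.005, 0,0,0,0.13,0.005, 0,0,0,0.15,0.005, 0,0,0,0.17,0.005, 0,0,0,0.17,0.005]'
python3 - <<'E'
from h import *
o=bot.get_obs(); print("yaw y",np.arctan2(*R.from_quat(o["tool_rot"]).as_matrix()[[1,0],1])+2*np.pi,o["ft_torque"],o["joint_pos"])
E
```

```text
clock: 8.67
eef_pos: [0.4928, 0.3261, 0.0989]
tool_rot: [0.96, -0.279, 0.001, 0.003]
ft_force: [-2.8, -9.7, 6.1]
grip_width: 0.0125
grasp_force: 63.8
yaw y 4.14700999513854 [-2.10625109  0.78677103 -1.15784806] [ 0.58713841  0.50620776  0.04140077  1.11015199 -0.00502114 -1.98907327]
```

```bash
python3 -m creep '[0,0,0,0.02,0.005, 0,0,0,0.03,0.005, 0,0,0,0.03,0.005, 0,0,0,0.03,0.03, 0,0,0,0.03,0.04, 0,0,0,0.03,0.04, 0,0,0,0.03,0.04, 0,0,0.04,0.03,0.04, 0,0,0.08,0.03,0.04, 0,0,0.12,0.03,0.04]'
python3 - <<'E'
from h import *
o=bot.get_obs(); print("yaw y",np.arctan2(*R.from_quat(o["tool_rot"]).as_matrix()[[1,0],1])+2*np.pi,o["ft_torque"])
im,K,E=cam("wrist"); save("w3",im)
for t in("dial_grip","supply"):
    q=bot.place_of("wrist",t); print(t,[(np.array(a["centre"])*[640,480],a["score"]) for a in q[:1]])
np.savez("w3.npz",K=K,E=E)
E
```

```text
clock: 9.5
eef_pos: [0.4928, 0.3301, 0.2182]
tool_rot: [0.965, -0.262, -0.001, 0.001]
ft_force: [0.6, 0.1, -0.3]
grip_width: 0.0401
grasp_force: 0.0
yaw y 4.182664690074649 [ 0.02829499 -0.0213359  -0.01820185]
dial_grip [(array([329.216, 236.784]), 0.9)]
supply [(array([304.832, 180.48 ]), 0.93)]
```

View pics/w3.png

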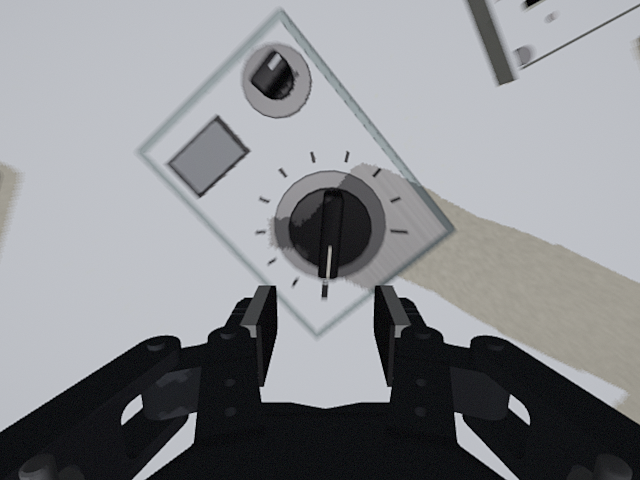

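The pointer lies on the long off tick near (325,285), and the small knob is untouched. Next is the relay.

```bash
python3 -m creep '[0.01,-0.025,0.02,-0.11,0.05, 0.022,-0.05,0.03,-0.22,0.05, 0.033,-0.08,0.03,-0.33,0.05, 0.045,-0.11,0.03,-0.44,0.05, 0.06,-0.14,0.03,-0.55,0.05, 0.07,-0.17,0.03,-0.66,0.05, 0.08,-0.2,0.03,-0.77,0.05, 0.095,-0.225,0.03,-0.88,0.05, 0.105,-0.248,0.03,-0.99,0.05, 0.105,-0.248,0.03,-1.11,0.05]' >/dev/null
python3 -m creep '[0,0,0,0,0.05, 0,0,0,0,0.05]'
python3 - <<'E'
from h import *
np.set_printoptions(precision=4,suppress=True)
f=np.load("w3.npz");a,b=[atz(f["K"],f["E"],p,.114) for p in((333,190),(328,277))];print("dial ptr yaw",np.arctan2(*(b-a)[[1,0]]))
o=bot.get_obs(); print("yaw y",np.arctan2(*R.from_quat(o["tool_rot"]).as_matrix()[[1,0],1]),o["joint_pos"])
V={n:cam(n) for n in("wrist","top","side")}
save("w4",V["wrist"][0])
for t,z in(("relay",.014),("flat_module",.014),("round_module",.014),("enclosure",0)):
  r=[]
  for n in V:
    q=bot.place_of(n,t)
    if q:
        px=np.array(q[0]["centre"])*[640,480]; r.append(ray(*V[n][1:],px)); print(t,n,px,round(q[0]["score"],2),atz(*V[n][1:],px,z))
  if len(r)>1: print(tri(r))
E
```

```text
clock: 10.65
eef_pos: [0.598, 0.082, 0.246]
tool_rot: [-0.683, 0.73, 0.001, -0.001]
ft_force: [-0.4, 0.6, 0.9]
grip_width: 0.05
grasp_force: 0.0
dial ptr yaw 2.560485825913392
yaw y 3.0747241289694247 [ 0.1361  0.4497  0.3421  1.4653  0.0004 -1.3678]
relay wrist [331.776 206.208] 0.55 [0.5894 0.0805 0.014 ]
relay top [306.624 228.192] 0.68 [0.5862 0.0117 0.014 ]
relay side [287.488 280.896] 0.77 [0.5951 0.0816 0.014 ]
[ 0.5942  0.0555 -0.0035]
flat_module wrist [330.304 138.   ] 0.89 [0.5867 0.0136 0.014 ]
flat_module top [307.52  226.608] 0.61 [0.5899 0.0098 0.014 ]
flat_module side [308.032 260.592] 0.59 [0.5926 0.005  0.014 ]
[0.5875 0.0116 0.0255]
round_module wrist [328.32   59.904] 0.81 [ 0.5842 -0.0558  0.014 ]
round_module top [336.512 227.616] 0.6 [ 0.5891 -0.0554  0.014 ]
round_module side [326.784 248.112] 0.55 [ 0.5787 -0.0539  0.014 ]
[ 0.5853 -0.057   0.0075]
enclosure top [308.224 228.384] 0.62 [0.5877 0.0083 0.    ]
enclosure side [306.368 268.8  ] 0.6 [0.5871 0.0193 0.    ]
[ 0.5919  0.0098 -0.0153]
```

View pics/w4.png

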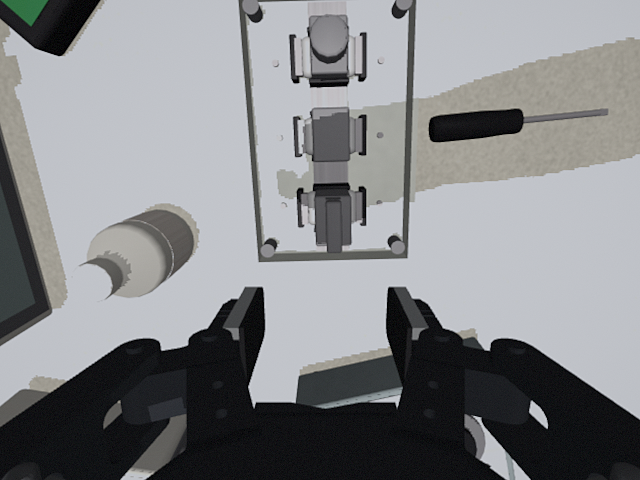

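The wrist view shows the relay with its arched grip around (328–342, 196–252), and the flat and round modules above it at (331,138) and (329,60).

Run:
```python
from h import *
np.set_printoptions(precision=4,suppress=True)
im,K,E=cam("wrist")
g=lambda p,z:atz(K,E,p,z)
c=np.array([g(p,.035) for p in[(258,261),(409,259)]]);print("enc edge",c,np.linalg.norm(c[1]-c[0]),"x yaw",np.arctan2(*(c[0]-c[1])[[1,0]]))
big=cv2.resize(im[170:270,285:385],(600,600),interpolation=cv2.INTER_CUBIC); save("w4c",big)
for X in([.589,.0805,.118],[.589,.0605,.118],[.589,.1005,.118]): print(X,proj(K,E,X))
for p in((328,197),(341,197),(328,252),(343,252)): print(p,g(p,.118))
```

```text
enc edge [[0.6679 0.1275 0.035 ]
 [0.5166 0.1359 0.035 ]] 0.15150744904012808 x yaw -0.055349842869402234
[0.589, 0.0805, 0.118] [336.0443 228.8052]
[0.589, 0.0605, 0.118] [334.3811 202.3902]
[0.589, 0.1005, 0.118] [337.6464 254.2517]
(328, 197) [0.5934 0.0562 0.118 ]
(341, 197) [0.5839 0.0569 0.118 ]
(328, 252) [0.5962 0.0982 0.118 ]
(343, 252) [0.5848 0.099  0.118 ]
```

View pics/w4c.png

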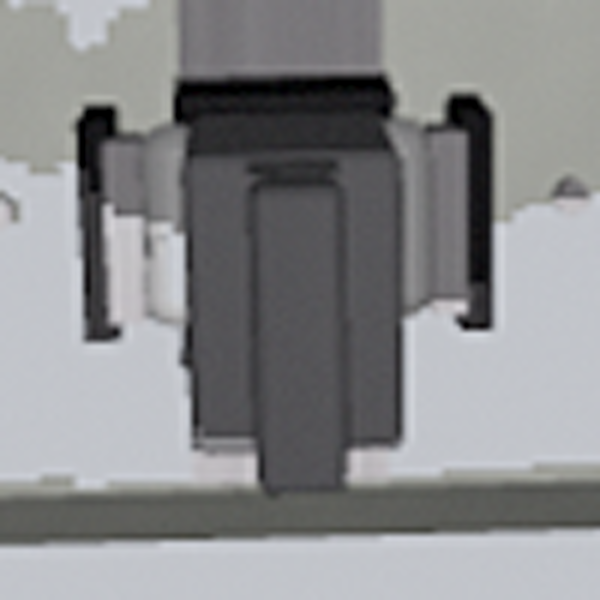

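Crop: the grip top spans about (328–343, 200–252), so its centre is near (0.590, 0.079) and its length is 39 mm, which matches. I'll descend in two stages.

```bash
python3 -m creep '[-0.008,-0.003,0,0.02,0.05, -0.008,-0.003,-0.03,0.02,0.05, -0.008,-0.003,-0.06,0.02,0.05, -0.008,-0.003,-0.09,0.02,0.05, -0.008,-0.003,-0.11,0.02,0.05, -0.008,-0.003,-0.11,0.02,0.05, -0.008,-0.003,-0.11,0.02,0.05]'
```

```text
clock: 12.03
eef_pos: [0.5895, 0.0789, 0.1364]
tool_rot: [-0.689, 0.724, 0.001, -0.001]
ft_force: [0.4, -0.2, 0.4]
grip_width: 0.05
grasp_force: 0.0
```

```bash
python3 -m creep '[0,0,-0.02,0,0.05, 0,0,-0.034,0,0.05, 0,0,-0.038,0,0.05, 0,0,-0.038,0,0.03, 0,0,-0.038,0,0.02, 0,0,-0.038,0,0.015, 0,0,-0.038,0,0.005, 0,0,-0.038,0,0.005, 0,0,-0.038,0,0.005, 0,0,-0.038,0,0.005]'
```

```text
clock: 12.87
eef_pos: [0.5915, 0.0793, 0.1013]
tool_rot: [-0.689, 0.724, -0.001, 0.001]
ft_force: [-0.3, -1.3, 6.3]
grip_width: 0.0104
grasp_force: 60.1
```

```bash
python3 -m creep '[0,0,0.005,0,0.005, 0,0,0.01,0,0.005, 0,0,0.015,0,0.005, 0,0,0.02,0,0.005, 0,0,0.025,0,0.005, 0,0,0.03,0,0.005, 0,0,0.04,0,0.005, 0,0,0.05,0,0.005, 0,0,0.07,0,0.005, 0,0,0.1,0,0.005]'
python3 -m creep '[0,0,0.03,0,0.005, 0,0,0.06,0,0.005, 0,0,0.06,0,0.005]'
python3 - <<'E'
from h import *
np.set_printoptions(precision=4,suppress=True)
V={n:cam(n) for n in("wrist","top","side")}
s=V["side"][0][60:300,220:480]; save("lift",np.hstack([cv2.resize(V["wrist"][0],(400,300)),cv2.resize(s,(390,300))]))
for t,z in(("pad",.009),("tray",0),("jar",.004),("reel",.004)):
  r=[]
  for n in ("top","side"):
    q=bot.place_of(n,t)
    if q:
        px=np.array(q[0]["centre"])*[640,480]; r.append(ray(*V[n][1:],px)); print(t,n,px,round(q[0]["score"],2),atz(*V[n][1:],px,z))
  if len(r)>1: print(tri(r))
_,K,E=V["top"]
c=np.array([atz(K,E,p,.03) for p in((425,208),(476,212),(467,347),(414,342))]);print(c,c.mean(0))
print(np.mean([atz(K,E,p,.009) for p in((422,302),(462,305),(460,341),(420,338))],0))
E
```

```text
clock: 13.7
eef_pos: [0.5886, 0.0788, 0.1983]
tool_rot: [-0.689, 0.724, 0.002, -0.002]
ft_force: [0.1, -0.4, -1.3]
grip_width: 0.0102
grasp_force: 60.3
clock: 13.95
eef_pos: [0.5934, 0.0795, 0.2679]
tool_rot: [-0.689, 0.724, -0.004, 0.005]
ft_force: [0.9, -0.2, -0.1]
grip_width: 0.0106
grasp_force: 60.4
pad top [441.472 319.68 ] 0.58 [ 0.3899 -0.2909  0.009 ]
pad side [439.616 230.688] 0.84 [ 0.3807 -0.2779  0.009 ]
[ 0.3876 -0.2967 -0.0134]
tray top [441.408 276.192] 0.94 [ 0.4862 -0.2935  0.    ]
tray side [408.192 210.816] 0.79 [ 0.484  -0.2983  0.    ]
[ 0.4841 -0.2932  0.0047]
jar top [444.8   232.512] 0.89 [ 0.5848 -0.3009  0.004 ]
jar side [377.408 192.   ] 0.81 [ 0.5874 -0.3057  0.004 ]
[ 0.5839 -0.2991  0.0113]
reel top [443.392 276.624] 0.76 [ 0.4851 -0.297   0.004 ]
reel side [410.624 210.   ] 0.89 [ 0.4789 -0.3013  0.004 ]
[ 0.4816 -0.2981  0.0057]
[[ 0.6354 -0.2512  0.03  ]
 [ 0.629  -0.3648  0.03  ]
 [ 0.3335 -0.341   0.03  ]
 [ 0.3416 -0.2266  0.03  ]] [ 0.4849 -0.2959  0.03  ]
[ 0.3861 -0.2899  0.009 ]
```

View pics/lift.png

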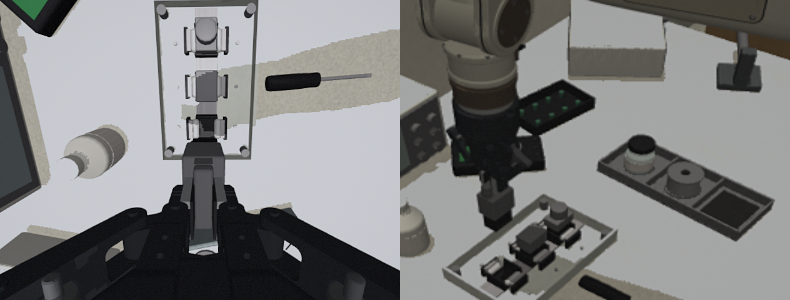

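The relay is held upright by its grip, the socket is empty, and the other modules are in place. The pad target is (0.387, -0.289).

```bash
python3 -m creep '[-0.008,-0.014,0,0,0.005, -0.025,-0.045,0,-0.01,0.005, -0.042,-0.076,0,-0.01,0.005, -0.06,-0.108,0,-0.02,0.005, -0.077,-0.14,0,-0.02,0.005, -0.095,-0.172,0,-0.03,0.005, -0.112,-0.203,0,-0.03,0.005, -0.13,-0.235,0,-0.04,0.005, -0.147,-0.266,0,-0.04,0.005, -0.164,-0.297,0,-0.04,0.005]' >/dev/null
python3 -m creep '[-0.015,-0.027,0,0,0.005, -0.03,-0.054,0,0,0.005, -0.037,-0.067,0,0,0.005, -0.039,-0.071,-0.01,0,0.005, -0.039,-0.071,-0.03,0,0.005, -0.039,-0.071,-0.06,0,0.005, -0.039,-0.071,-0.09,0,0.005, -0.039,-0.071,-0.11,0,0.005, -0.039,-0.071,-0.11,0,0.005, -0.039,-0.071,-0.11,0,0.005]'
python3 - <<'E'
from h import *
V={n:cam(n) for n in("wrist","side")}
save("place",np.hstack([cv2.resize(V["wrist"][0],(400,300)),cv2.resize(V["side"][0][90:300,310:590],(400,300))]))
o=bot.get_obs();print(o["eef_pos"],o["ft_force"])
E
```

```text
clock: 16.17
eef_pos: [0.3867, -0.2877, 0.1482]
tool_rot: [-0.675, 0.738, 0.002, -0.0]
ft_force: [0.2, 0.4, 0.0]
grip_width: 0.0103
grasp_force: 60.3
[ 0.38844776 -0.2891944   0.15056257] [-0.33361892 -0.68278314 -0.62296869]
```

View pics/place.png

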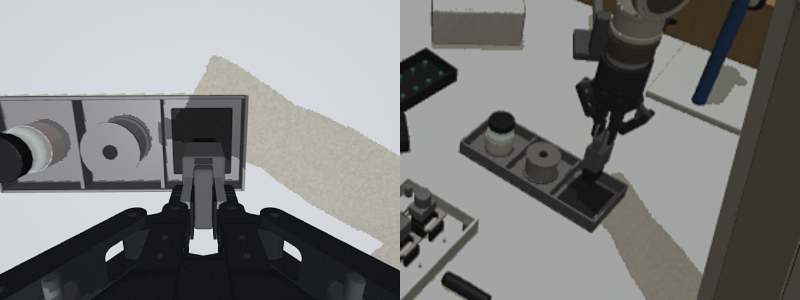

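The relay hangs over the pad, upright and clear of the walls. I'll lower it gently.

```bash
python3 -m creep '[0,0,-0.015,0,0.005, 0,0,-0.03,0,0.005, 0,0,-0.04,0,0.005, 0,0,-0.045,0,0.005, 0,0,-0.049,0,0.005, 0,0,-0.05,0,0.005, 0,0,-0.05,0,0.005]'
```

```text
clock: 16.85
eef_pos: [0.388, -0.2893, 0.1001]
tool_rot: [-0.675, 0.738, -0.001, 0.0]
ft_force: [-0.8, 0.1, -1.2]
grip_width: 0.0109
grasp_force: 60.3
```

```bash
python3 -m creep '[0,0,-0.001,0,0.005, 0,0,-0.002,0,0.005, 0,0,-0.003,0,0.005, 0,0,-0.003,0,0.005]'
```

```text
clock: 17.18
eef_pos: [0.3874, -0.2889, 0.0964]
tool_rot: [-0.675, 0.738, -0.0, 0.0]
ft_force: [0.2, -0.4, -1.3]
grip_width: 0.0103
grasp_force: 60.4
```

```bash
python3 -m creep '[0,0,-0.001,0,0.005, 0,0,-0.001,0,0.005, 0,0,-0.002,0,0.005, 0,0,-0.002,0,0.005]'
```

```text
clock: 17.52
eef_pos: [0.3881, -0.2893, 0.0963]
tool_rot: [-0.675, 0.738, -0.001, 0.0]
ft_force: [-2.7, 1.7, 11.3]
grip_width: 0.0106
grasp_force: 62.0
```

It is in contact (11 N). I'll release and rise.

```bash
python3 -m creep '[0,0,0.001,0,0.005, 0,0,0.001,0,0.02, 0,0,0.001,0,0.03, 0,0,0.001,0,0.045, 0,0,0.001,0,0.045, 0,0,0.001,0,0.045, 0,0,0.02,0,0.045, 0,0,0.05,0,0.045, 0,0,0.08,0,0.045, 0,0,0.11,0,0.045]'
python3 -m creep '[0,0,0.03,0,0.045, 0,0,0.06,0,0.045, 0,0,0.06,0,0.045, 0,0,0.06,0,0.045]'
python3 - <<'E'
from h import *
V={n:cam(n) for n in("wrist","side","top")}
save("end",np.vstack([np.hstack([cv2.resize(V["wrist"][0],(400,300)),cv2.resize(V["side"][0][90:300,310:590],(400,300))]),np.hstack([cv2.resize(V["top"][0][120:390,100:490],(400,277)),cv2.resize(V["side"][0][180:460,150:470],(400,277))])]))
o=bot.get_obs();print(o["ft_force"])
E
```

```text
clock: 18.35
eef_pos: [0.387, -0.2886, 0.2051]
tool_rot: [-0.675, 0.738, 0.001, -0.0]
ft_force: [1.6, -0.8, 0.3]
grip_width: 0.0453
grasp_force: 0.0
clock: 18.68
eef_pos: [0.3884, -0.2897, 0.2662]
tool_rot: [-0.675, 0.738, -0.002, 0.0]
ft_force: [0.1, -0.6, 0.1]
grip_width: 0.045
grasp_force: 0.0
[0.25345991 0.69315268 0.08913852]
```

View pics/end.png

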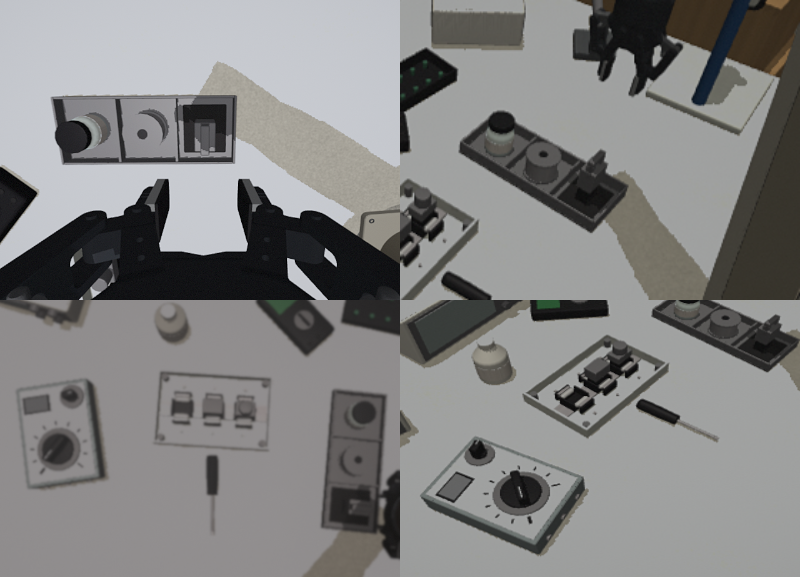

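The relay stands upright on the pad and the dial is at its stop. The modules, reel, jar, bottle and screwdriver are undisturbed, so I'm handing in.

```bash
python3 -c "
from workcell import bot
print(bot.job_done())"
```

```text
the job is handed in; nothing more can be done
None
```

I turned the dial to its off stop first, then pulled the relay and stood it upright on the pad. The gripper is clear of everything, nothing else on the bench looked moved in the last pictures, and I handed the job in at about 19 s; no verdict came back.

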